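Hold the hidden bolt head while the nut runner snugs the nut

TASK

The nut runner is turning, but the bolt spins along with the nut because nobody holds its head, which sits in the narrow gap behind the bracket, under the loose dust cover. Take the cover off, stand it upright on a narrow end on the rubber mat and let go of it; then reach into the gap, grip the bolt head and hold it from turning until the nut is tight and the runner stalls. Finish while still gripping the head, the cover still standing and the other things on the bench left where they are.

Things in the scene. Friction and masses are not known exactly. Their poses are not given: they have to be found in the camera images.
- rig: Steel fixture fixed to the bench. Origin on the bench under the middle of the gap; x runs along the bolt from nut runner (-x side) to bolt head, y along the gap, z up. Two upright plates 7 mm thick, 56 mm wide (y -28 to 28 mm), tops 118 mm above the bench: the bracket (x -27 to -20 mm) and the rear wall (x 20 to 27 mm). Yaw within 0.35 rad of the robot's axes.
- gap (a point): Middle of the gap's mouth, level with the plates' top edges, 118 mm above the bench. The gap is 40 mm wide along the rig's x, open above and at both y ends; its floor is a base plate 12 mm high, 90 mm (x) by 100 mm (y). The bolt head's centre is 28 mm straight below this point.
- runner (a point): Centre of the nut runner's motor, on the bolt's axis, 135 mm from the middle of the gap towards the rig's -x, 90 mm above the bench. Motor 48 mm across and 100 mm long, spindle 36 mm across between motor and nut; none of it is higher than 115 mm.
- bolt_head: Plain steel hexagon head, 24 mm across flats, 27.7 across corners, 14 mm thick; origin at its centre, 90 mm above the bench, midway between the plates; its x is the bolt's axis. A collar 25 mm across fills the 13 mm to the bracket. It turns at about 1 rad/s until held. Grip it from above at any angle of its flats, fingers either side along the rig's y; it takes at most 0.2 N m to hold.
- thread (a joint): How far the nut has run up the thread: angle between nut and bolt, rad. Starts between 0 and 0.8, grows only while the head is held, 3.0 is tight (end of travel). Held all along, that takes 3 to 5 s.
- spindle (a joint): Angle of the runner's spindle and nut, rad; always growing, about 1 rad/s (0.7 while the head is held and the nut runs). It stops when the nut is tight and the head is held.
- cover: Loose flat grey plastic dust cover, a slab 56 (x) by 130 (y) by 20 mm (z), 0.11 to 0.23 kg, thin dark stripes on its upper face. Origin: centre of its underside. It starts lying on the plates' top edges over the gap, long axis along the rig's y, each end some 37 mm past the plates; can be gripped over its 56 mm width near an end. Its narrow ends are 56 by 20 mm.
- cover_center (a point): Centre of the cover's slab: 10 mm above its underside. Standing on the mat it is 69 mm above the bench.
- mat: Fixed black rubber mat, 160 by 160 mm, 4 mm thick, flat on the bench on the other side (left or right) from the fixture. Origin at the centre of its underside.
- tin: Bystander: pale closed tin with a paper label, 60 mm across and 75 mm high, origin under its centre. Leave alone.
- socket: Bystander: dark steel impact socket standing upright, 34 mm across and 55 mm high, origin under its centre. Leave alone.
- wrench: Bystander: spanner, 170 mm long, lying on the bench in front of the robot, origin under its middle. Leave alone.

How it is judged:
By the outcome, as a careful person would: the job done as asked, in the order asked, and still so for the second after the job is handed in, while the arm keeps its last pose, push and grip.
It also fails if it takes over 51 s, if anything falls off the work surface, if the arm or the gripper's body presses on something with over 40 N, if the wrist force passes 120 N, or if a joint passes its speed limit or range.

ROBOT

A 6-joint arm with a two-finger parallel gripper is mounted at the origin on the work surface. World frame = base frame: x ahead of the robot, y to its left, z up, the work surface at z = 0. Lengths are in m, angles in rad, forces in N, time in s.
With the tool pointing down it reaches from about 0.35 to 0.95 m from the base axis. Payload 17.4 kg.
Tool frame: the origin (TCP) lies midway between the tips of the shut fingers; the grasp point (between the pads) lies 19 mm behind it; z points along the fingers, x is the direction in which the jaws open and shut, and the axes are right-handed (so a half turn about z gives the same grasp; the last joint's range is limited). The gripper opens to 93 mm and grips with 3 to 60 N. Pads are 15 mm wide; open, the fingers measure 128 mm over their backs; the gripper's body (75 mm by 188 mm) begins 65 mm behind the grasp point.
Start: joints at [-1.189, 0.116, 1.442, -0, 1.584, -0.038], TCP at [0.275, -0.616, 0.219] pointing down, gripper open.
Joint ranges: [-2.83, 2.83], [-0.83, 2.19], [0.07, 2.5], [-1.14, 4.28], [0.01, 3], [-2.97, 2.97]. Speed limits (rad/s): [1.89, 1.89, 2.22, 3.14, 3.14, 3.14].

INTERFACE

Orientations are given as a unit quaternion [w, x, y, z].
In Python, from cell import arm gives the robot as it stands.
- The arm moves only by the tool servo_tool, never from a script. Its argument "moves" is a list of rows, each a list of 7 numbers: the turn, a rotation vector about the world's x, y, z each as a share of 2 rad, from -1 to 1, then the shift along the world's x, y, z each as a share of 400 mm, from -1 to 1, then the closure, from -1 (fully open) to 1 (shut), so that 0 is half open. In form: [[rx, ry, rz, dx, dy, dz, fingers], ...]. A call has 1 to 5 rows; each row is the pose to reach, as a shift and turn from the pose commanded when the call began; what a row does not reach only later rows make up. A row lasts 1/10 s, in which the tool goes at most 50 mm and 8.59 degrees, less where a joint would pass 70% of its speed; a pose out of reach is approached as far as the arm can. A call with a number of a shift or a turn outside -1 to 1 is refused whole. A call with a gripper value outside its range is refused whole. The fingers move at their own pace and stop on an object; "newtons" is the grip in N (left out, the last holds). Time passes only in rows, so rows that repeat a pose let the fingers close. It gives the time, the measured TCP pose, the force and the opening at its end, in the units of the state.
- arm.observe(): the state, without advancing time (a new reading comes with each control period).
- arm.get_image(name): name is "scene" or "top" or "wrist"; returns (picture, depth): 384x512x3 uint8, red, green, blue; 384x512 float32, m along the optical axis (not along the pixel's ray), 0 where there is no reading.
- arm.camera_params(name): a dict with "mtx" (3x3 intrinsics, pixels), "origin" and "orientation" of the camera in the world. Camera axes: x right, y down, z forward; pixel columns grow to the right and rows downward; lengths in m; the calibration is good to about 2 mm. A picture is of the moment at which its call begins: read the wrist's pose just before it. camera_params takes no time and is no camera call; for the wrist camera it gives the pose at the moment of the call.
- arm.job_done(): hands the job in, once; it reports no verdict.
The state is a dict: "clock": time; "joint_pos": joint angles; "joint_vel": joint speeds; "effort": joint torques, N m; "ee_pos": TCP position; "tool_rot": TCP orientation; "force": force on the tool from outside, world axes, zero at the start; "torque": the same for the moment, N m; "finger_gap": finger opening in m.
Only numpy, scipy, OpenCV 4.12 (cv2) and the standard library are available. Lean on these libraries where they do the work, as an engineer would, in place of code of your own. Each camera call takes 0.05 s, during which the arm holds its last target.

## Working session

There is one attempt and no reset: what is moved stays moved. The work goes in short steps, Python scripts to look and compute and a tool call to move; the robot and the scene stay as the last step left them, time stands still between calls to the robot, and variables do not carry over. Pictures are saved under pics/ and viewed, and the job is handed in when it is done.

Besides the shell and the picture viewer there is one more tool, called after "Request:" as name(argument=value, ...), one argument or row to a line, values as JSON. servo_tool: Moves the arm, as the interface text tells. Shift numbers are shares of 400 mm and turn numbers shares of 2 rad, none past 1 either way. Its arguments: {"type":"object","properties":{"moves":{"type":"array","items":{"type":"array","items":{"type":"number"}}},"newtons":{"type":"number"}},"required":["moves"]}

```bash
ls; mkdir -p pics
python3 - <<'E'
from cell import arm
import cv2,numpy as np
s=arm.observe();print({k:np.round(v,3) for k,v in s.items()})
for n in("scene","top"):
    im,d=arm.get_image(n);cv2.imwrite(f"pics/{n}0.png",im[:,:,::-1]);np.savez(f"{n}0.npz",im=im,d=d)
    print(n,arm.camera_params(n), (d>0).mean())
E
```

```text
pics
{'clock': np.float64(0.0), 'joint_pos': array([-1.189,  0.116,  1.442,  0.   ,  1.584, -0.038]), 'joint_vel': array([ 0.001,  0.001, -0.   ,  0.   , -0.001, -0.   ]), 'effort': array([ 2.0000e-03, -7.2126e+01, -6.2262e+01,  7.8000e-02,  2.4000e-02,
       -0.0000e+00]), 'ee_pos': array([ 0.275, -0.616,  0.218]), 'tool_rot': array([-0.   ,  0.839, -0.544, -0.   ]), 'force': array([-0.433, -0.317,  0.746]), 'torque': array([-0.047, -0.001,  0.017]), 'finger_gap': np.float64(0.093)}
scene {'mtx': array([[418.26999722,   0.        , 256.4035492 ],
       [  0.        , 418.26999722, 185.96568324],
       [  0.        ,   0.        ,   1.        ]]), 'origin': array([ 0.99129581, -0.50399836,  0.62370469]), 'orientation': array([-0.44441119,  0.84275504,  0.26633137, -0.14604878])} 0.9959869384765625
top {'mtx': array([[408.60743727,   0.        , 264.91238638],
       [  0.        , 408.60743727, 188.59405464],
       [  0.        ,   0.        ,   1.        ]]), 'origin': array([0.50802306, 0.086409  , 0.93390175]), 'orientation': array([ 0.02444542, -0.70122103,  0.71238209, -0.01425615])} 0.9959971110026041
```

View pics/scene0.png

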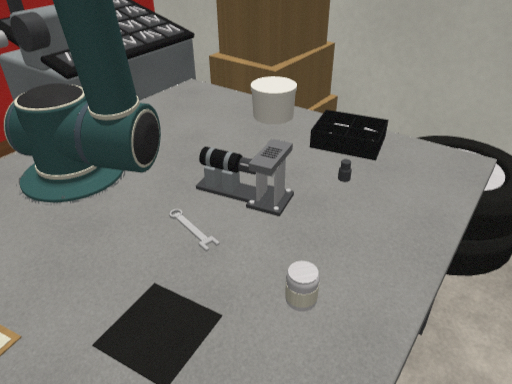

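View pics/top0.png

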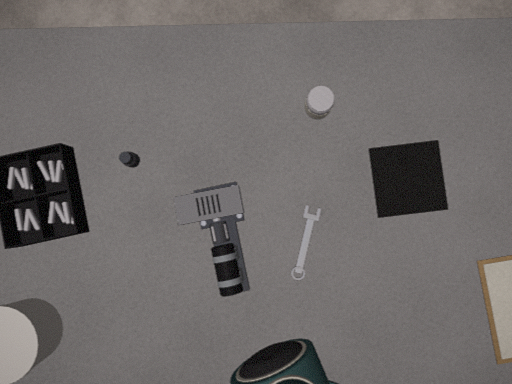

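The scene view shows the rig at (250,180) with the cover on it, the mat at (160,330), the tin at (302,285) and the socket at (345,170). The top view shows the cover at about (208,204), the runner at (227,270), the mat at (408,178), the wrench at (306,243), the tin at (320,100) and the socket at (129,158).

```bash
cat > h.py <<'E'
import numpy as np,cv2
from scipy.spatial.transform import Rotation as R
def rot(q): return R.from_quat(np.r_[q[1:],q[0]]).as_matrix()
def cloud(d,p):
    K=p["mtx"];v,u=np.mgrid[:d.shape[0],:d.shape[1]]
    P=np.stack([(u-K[0,2])/K[0,0]*d,(v-K[1,2])/K[1,1]*d,d],-1)
    return P@rot(p["orientation"]).T+p["origin"]
def ray(px,p,z):
    K=p["mtx"];px=np.atleast_2d(px).astype(float)
    r=np.c_[(px[:,0]-K[0,2])/K[0,0],(px[:,1]-K[1,2])/K[1,1],np.ones(len(px))]@rot(p["orientation"]).T
    o=p["origin"];return o+r*((z-o[2])/r[:,2])[:,None]
E
python3 - <<'E'
from h import *
from cell import arm
for n in("top","scene"):
    f=np.load(n+"0.npz");im,d=f["im"],f["d"];p=arm.camera_params(n);W=cloud(d,p)
    m=((abs(W[...,2]-.138)<.006)&(W[...,0]>.35)&(W[...,0]<.7)&(W[...,1]>0)&(W[...,1]<.4)).astype(np.uint8)
    m=cv2.morphologyEx(m,cv2.MORPH_OPEN,np.ones((3,3)))
    k,l,st,c=cv2.connectedComponentsWithStats(m);i=1+np.argmax(st[1:,4])
    q=ray(np.argwhere(l==i)[:,::-1],p,.138)
    print(n,"cover",cv2.minAreaRect((q[:,:2]*1000).astype(np.float32)),np.median(W[l==i][:,2]))
    g=im.max(2)<40
    m=(g&(W[...,2]<.02)&(W[...,1]<-.1)&(W[...,0]>.2)).astype(np.uint8)
    k,l,st,c=cv2.connectedComponentsWithStats(m);i=1+np.argmax(st[1:,4])
    q=ray(np.argwhere(l==i)[:,::-1],p,.004);print("mat",cv2.minAreaRect((q[:,:2]*1000).astype(np.float32)),np.median(W[l==i][:,2]))
p=arm.camera_params("top")
f=np.load("top0.npz");W=cloud(f["d"],p)
print("tin",ray([320,97],p,.075),"sock",ray([127,157],p,.055))
print("motor",ray([[223,250],[231,290]],p,.114))
# plates' bolts heights
m=(W[...,2]>.03)&(W[...,0]>.3)&(W[...,0]<.75)&(abs(W[...,1])<.45)
E
```

```text
top cover ((522.46728515625, 209.50048828125), (55.917724609375, 130.25787353515625), 9.86677360534668) 0.13848564615381842
mat ((577.1068725585938, -225.37142944335938), (156.9939727783203, 156.83824157714844), 6.021581172943115) 0.004400406884042418
scene cover ((523.958740234375, 206.37896728515625), (60.63792419433594, 141.07762145996094), 9.941211700439453) 0.13967462955072782
mat ((578.115234375, -226.9483642578125), (157.44039916992188, 157.97093200683594), 6.018637180328369) 0.005128615738117237
tin [[ 0.74839508 -0.02175384  0.075     ]] sock [[0.62993776 0.39753675 0.055     ]]
motor [[0.43163809 0.18344507 0.114     ]
 [0.35253644 0.16830952 0.114     ]]
```

Request:
servo_tool(
  moves=[
    [0.075,0,0,0,0,0.1,-1],
    [0.15,0,0,0,0.1,0.2,-1],
  ],
)

```text
clock: 0.3
ee_pos: [0.2746, -0.581, 0.2933]
tool_rot: [-0.129, 0.829, -0.538, -0.084]
force: [0.6, 0.7, 0.7]
finger_gap: 0.0929
```

Run:
```python
from h import *
from cell import arm
s=arm.observe();print({k:np.round(v,3) for k,v in s.items()})
print(rot(s["tool_rot"]).round(3))
```

```text
{'clock': np.float64(0.3), 'joint_pos': array([-1.218,  0.221,  1.227,  0.113,  1.982, -0.037]), 'joint_vel': array([-0.029,  0.124, -0.584,  0.592,  1.839,  0.199]), 'effort': array([ -0.611, -76.38 , -53.969,  -1.355,  -3.83 ,  -1.15 ]), 'ee_pos': array([ 0.275, -0.581,  0.293]), 'tool_rot': array([-0.129,  0.829, -0.538, -0.084]), 'force': array([0.59 , 0.718, 0.74 ]), 'torque': array([-0.098, -0.032,  0.017]), 'finger_gap': np.float64(0.093)}
[[ 0.407 -0.913 -0.001]
 [-0.87  -0.388  0.304]
 [-0.278 -0.123 -0.953]]
```

```bash
cat >> h.py <<'E'
def downyaw(a): # tool down, jaw axis at yaw a
    x=np.array([np.cos(a),np.sin(a),0]);z=np.array([0,0,-1.]);return np.c_[x,np.cross(z,x),z]
def plan(Rc,pc,Rt,pt):
    v=R.from_matrix(Rt@Rc.T).as_rotvec();return np.round(np.r_[v/2,(np.array(pt)-pc)/.4],4), "deg",np.degrees(np.linalg.norm(v)).round(1)
E
python3 - <<'E'
from h import *
Rc=R.from_rotvec([.3,0,0]).as_matrix()@downyaw(-1.151)
print(plan(Rc,np.array([.275,-.576,.298]),downyaw(.172),[.513,.262,.26]))
E
```

```text
(array([-0.1274, -0.0992,  0.6562,  0.595 ,  2.095 , -0.095 ]), 'deg', np.float64(77.4))
```

Request:
servo_tool(
  moves=[
    [-0.013,-0.01,0.066,0.03,0.115,0,-1],
    [-0.025,-0.02,0.131,0.07,0.23,0,-1],
    [-0.038,-0.03,0.197,0.105,0.345,0,-1],
    [-0.051,-0.04,0.262,0.14,0.46,0,-1],
    [-0.064,-0.05,0.328,0.175,0.575,0,-1],
  ],
)

```text
clock: 0.8
ee_pos: [0.3452, -0.3492, 0.2936]
tool_rot: [-0.066, 0.968, -0.237, -0.042]
force: [1.5, -0.0, 0.3]
finger_gap: 0.0928
```

Request:
servo_tool(
  moves=[
    [-0.013,-0.01,0.066,0.03,0.115,0,-1],
    [-0.025,-0.02,0.131,0.07,0.23,0,-1],
    [-0.038,-0.03,0.197,0.105,0.345,0,-1],
    [-0.051,-0.04,0.262,0.14,0.46,0,-1],
    [-0.064,-0.05,0.328,0.175,0.575,0,-1],
  ],
)

```text
clock: 1.3
ee_pos: [0.415, -0.1192, 0.2939]
tool_rot: [0.001, 0.996, 0.088, 0.002]
force: [1.1, -0.0, 0.4]
finger_gap: 0.0931
```

Request:
servo_tool(
  moves=[
    [0,0,0,0.03,0.115,0,-1],
    [0,0,0,0.07,0.23,0,-1],
    [0,0,0,0.105,0.345,0,-1],
    [0,0,0,0.14,0.46,0,-1],
    [0,0,0,0.175,0.575,0,-1],
  ],
)

```text
clock: 1.8
ee_pos: [0.4851, 0.1111, 0.2939]
tool_rot: [0.0, 0.996, 0.086, 0.001]
force: [0.4, -0.9, 0.4]
finger_gap: 0.0927
```

Run:
```python
from h import *
from cell import arm
p=arm.camera_params("wrist")
im,d=arm.get_image("wrist");cv2.imwrite("pics/w1.png",im[:,:,::-1]);np.savez("w1.npz",im=im,d=d)
s=arm.observe();print({k:np.round(v,3) for k,v in s.items()})
print(rot(s["tool_rot"]).round(3))
print(plan(rot(s["tool_rot"]),s["ee_pos"],downyaw(.172),[.513,.262,.2]))
```

```text
{'clock': np.float64(1.85), 'joint_pos': array([ 0.182, -0.279,  1.694,  0.002,  1.725,  0.008]), 'joint_vel': array([-0.103, -0.027,  0.032, -0.011,  0.017, -0.159]), 'effort': array([-17.252, -48.087, -64.364,  -2.463,   1.027,  -1.596]), 'ee_pos': array([0.486, 0.116, 0.293]), 'tool_rot': array([-0.001,  0.996,  0.087,  0.001]), 'force': array([-0.954,  3.051, -2.9  ]), 'torque': array([ 0.037, -0.055,  0.006]), 'finger_gap': np.float64(0.093)}
[[ 0.985  0.174  0.001]
 [ 0.174 -0.985  0.002]
 [ 0.001 -0.002 -1.   ]]
(array([-0.001 ,  0.0005, -0.0014,  0.0672,  0.3646, -0.2327]), 'deg', np.float64(0.2))
```

View pics/w1.png

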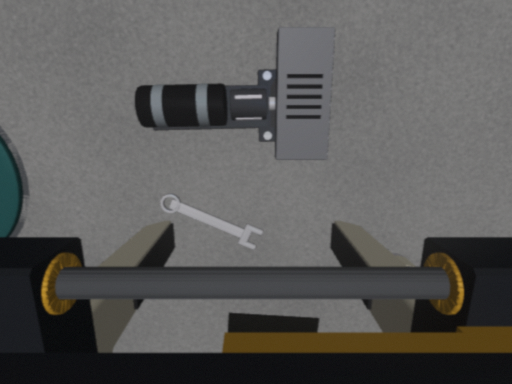

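The wrist view shows the cover spanning about (277-333, 28-158). The runner axis lies at row 104 and the bracket screws at (266,76) and (267,135).

Run:
```python
from h import *
from cell import arm
p=arm.camera_params("wrist");f=np.load("w1.npz");im,d=f["im"],f["d"];W=cloud(d,p)
m=((abs(W[...,2]-.138)<.006)&(W[...,1]>.1)).astype(np.uint8);m[220:]=0
m=cv2.morphologyEx(m,cv2.MORPH_OPEN,np.ones((3,3)))
q=ray(np.argwhere(m)[:,::-1],p,.138);r=cv2.minAreaRect((q[:,:2]*1000).astype(np.float32));print(r,np.median(W[m>0][:,2]))
c=np.array(r[0])/1000;
a=np.radians(9.87);X=np.array([np.cos(a),np.sin(a)]);Y=np.array([-X[1],X[0]])
print("screws h",W[76,266],W[135,267])
s=ray([[266,76],[267,135]],p,W[76,266][2])[:,:2].mean(0)-c;print("screws rel cover",s@X,s@Y)
s=ray([[150,106],[215,104]],p,.09)[:,:2]-c;print("motor",s@X,s@Y)
print("grip +52",c+.052*Y, c)
```

```text
((522.9010620117188, 213.9151153564453), (55.47746658325195, 127.93875885009766), 9.981807708740234) 0.13575029075022266
screws h [0.48412657 0.24299993 0.01626979] [0.50058323 0.1641664  0.0126013 ]
screws rel cover -0.03195843760698889 -0.004849376563067957
motor [-0.17295552 -0.09623647] [-0.0078904  -0.00546134]
grip +52 [0.51398757 0.26514547] [0.52290106 0.21391512]
```

Request:
servo_tool(
  moves=[
    [0,0,0,0.023,0.12,0,-1],
    [0,0,0,0.046,0.24,-0.05,-1],
    [0,0,0,0.069,0.36,-0.15,-1],
    [0,0,0,0.069,0.36,-0.25,-1],
    [0,0,0,0.069,0.36,-0.25,-1],
  ],
)

```text
clock: 2.35
ee_pos: [0.5105, 0.2534, 0.1874]
tool_rot: [0.002, 0.996, 0.087, -0.004]
force: [-0.4, 0.3, -0.4]
finger_gap: 0.093
```

Run:
```python
from h import *
from cell import arm
s=arm.observe();print({k:np.round(v,4) for k,v in s.items()})
print(plan(rot(s["tool_rot"]),s["ee_pos"],downyaw(.172),[.5136,.2605,.110]))
```

```text
{'clock': np.float64(2.35), 'joint_pos': array([ 4.1630e-01, -9.8000e-02,  1.7076e+00, -6.0000e-04,  1.5398e+00,
        2.4250e-01]), 'joint_vel': array([-0.0333, -0.0539, -0.0731, -0.0056,  0.0722, -0.0212]), 'effort': array([  2.8328, -56.5702, -65.5124,   0.2796,  -1.9233,   0.5451]), 'ee_pos': array([0.5105, 0.2534, 0.1874]), 'tool_rot': array([ 0.0016,  0.9962,  0.0868, -0.0036]), 'force': array([-0.449 ,  0.2608, -0.3725]), 'torque': array([-0.0323, -0.0295,  0.0206]), 'finger_gap': np.float64(0.093)}
(array([ 0.0019, -0.0034, -0.0009,  0.0078,  0.0177, -0.1934]), 'deg', np.float64(0.5))
```

Request:
servo_tool(
  moves=[
    [0,0,0,0.006,0.015,-0.07,-1],
    [0,0,0,0.006,0.015,-0.14,-1],
    [0,0,0,0.006,0.015,-0.194,-1],
    [0,0,0,0.006,0.015,-0.194,-1],
    [0,0,0,0.006,0.015,-0.194,-1],
  ],
)

```text
clock: 2.85
ee_pos: [0.5157, 0.2585, 0.1186]
tool_rot: [-0.0, 0.996, 0.085, 0.002]
force: [0.1, -0.0, -0.3]
finger_gap: 0.0932
```

Request:
servo_tool(
  moves=[
    [0,0,0,0,0,0,1],
    [0,0,0,0,0,0,1],
    [0,0,0,0,0,0,1],
    [0,0,0,0,0,0,1],
    [0,0,0,0,0,0,1],
  ],
  newtons=45,
)

```text
clock: 3.35
ee_pos: [0.5151, 0.259, 0.1166]
tool_rot: [0.0, 0.996, 0.086, 0.001]
force: [-0.6, 0.1, 1.2]
finger_gap: 0.0575
```

Run:
```python
from h import *
from cell import arm
im,d=arm.get_image("wrist");cv2.imwrite("pics/w2.png",im[:,:,::-1])
s=arm.observe();print({k:np.round(v,4) for k,v in s.items()})
```

```text
{'clock': np.float64(3.4), 'joint_pos': array([ 4.2200e-01, -5.3000e-02,  1.7815e+00, -6.0000e-04,  1.4113e+00,
        2.5030e-01]), 'joint_vel': array([-0.0014,  0.0013, -0.0001, -0.001 , -0.0004, -0.0004]), 'effort': array([-5.86000e-02, -5.52230e+01, -5.95126e+01,  7.53000e-02,
        3.24000e-02,  3.27000e-02]), 'ee_pos': array([0.5151, 0.259 , 0.1165]), 'tool_rot': array([0.000e+00, 9.963e-01, 8.580e-02, 9.000e-04]), 'force': array([-0.0488, -0.1303, -0.2711]), 'torque': array([-0.0462, -0.0677, -0.0044]), 'finger_gap': np.float64(0.0557)}
```

View pics/w2.png

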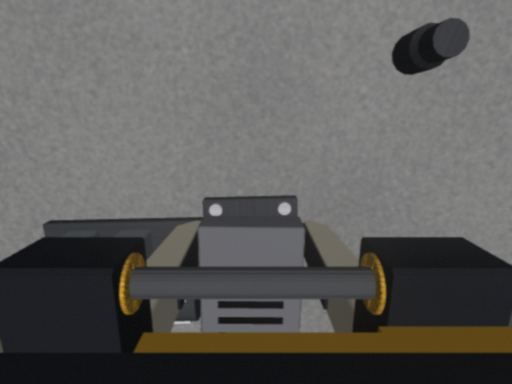

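The pads hold the cover at (250,270), but the grasp sits 7 mm high. I'll reopen and go lower.

Request:
servo_tool(
  moves=[
    [0,0,0,0,0,0,-0.4],
    [0,0,0,0,0,0,-0.4],
    [0,0,0,-0.002,0,-0.01,-0.4],
    [0,0,0,-0.002,0,-0.016,-0.4],
    [0,0,0,-0.002,0,-0.016,-0.4],
  ],
)

```text
clock: 3.9
ee_pos: [0.5141, 0.2589, 0.1094]
tool_rot: [0.0, 0.996, 0.086, 0.001]
force: [-0.5, 0.1, 0.5]
finger_gap: 0.0651
```

Request:
servo_tool(
  moves=[
    [0,0,0,0,0,0,1],
    [0,0,0,0,0,0,1],
    [0,0,0,0,0,0,1],
    [0,0,0,0,0,0,1],
    [0,0,0,0,0,0,1],
  ],
  newtons=50,
)

```text
clock: 4.4
ee_pos: [0.5143, 0.259, 0.11]
tool_rot: [0.0, 0.996, 0.086, 0.001]
force: [1.5, -0.4, -0.7]
finger_gap: 0.0555
```

Request:
servo_tool(
  moves=[
    [0,0,0,0,0,0.05,1],
    [0,0,0,0,0,0.12,1],
    [0,0,0,0,0,0.22,1],
    [0,0,0,0,0,0.32,1],
    [0,0,0,0,0,0.4,1],
  ],
)

```text
clock: 4.9
ee_pos: [0.5143, 0.259, 0.2724]
tool_rot: [-0.0, 0.996, 0.086, 0.002]
force: [0.3, 1.0, -1.5]
finger_gap: 0.0555
```

Run:
```python
from h import *
from cell import arm
p=arm.camera_params("wrist")
im,d=arm.get_image("wrist");cv2.imwrite("pics/w3.png",im[:,:,::-1])
im,d=arm.get_image("top");cv2.imwrite("pics/t3.png",im[:,:,::-1]);np.savez("t3.npz",im=im,d=d)
s=arm.observe();print({k:np.round(v,4) for k,v in s.items()})
```

```text
{'clock': np.float64(5.0), 'joint_pos': array([ 4.2250e-01, -1.1250e-01,  1.5800e+00, -7.0000e-04,  1.6659e+00,
        2.5070e-01]), 'joint_vel': array([-0.0013,  0.0267,  0.0825,  0.0005, -0.0569,  0.0003]), 'effort': array([-8.80000e-02, -5.20054e+01, -6.38317e+01, -2.29000e-02,
        1.04600e+00,  6.00000e-04]), 'ee_pos': array([0.5152, 0.2594, 0.275 ]), 'tool_rot': array([-0.001 ,  0.9963,  0.0857,  0.004 ]), 'force': array([-0.351 , -0.7347, -1.2838]), 'torque': array([ 0.0727, -0.0576, -0.0074]), 'finger_gap': np.float64(0.0556)}
```

View pics/t3.png

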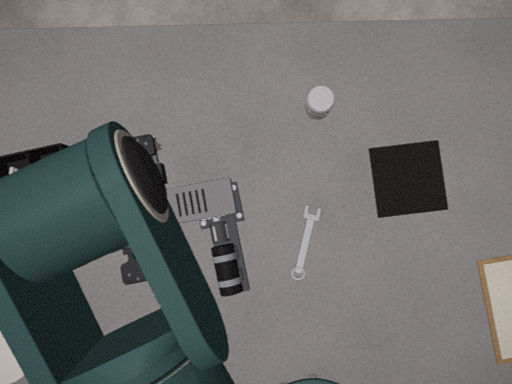

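View pics/w3.png

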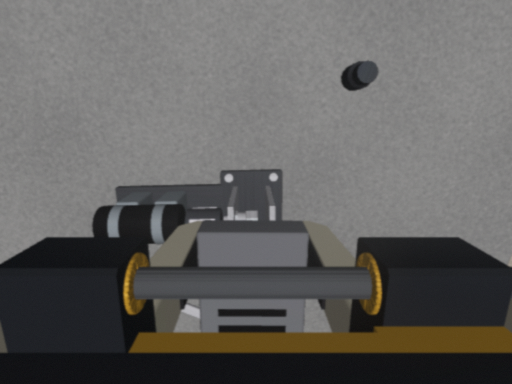

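The cover is lifted and level in the jaws at (250,270), and the rest is undisturbed. Next I fit simple kinematics to check that the upright pose is within the joint ranges.

```bash
cat > kin.py <<'E'
from h import *
from scipy.optimize import least_squares
Q=np.array([[-1.189,.116,1.442,0,1.584,-.038],[-1.218,.221,1.227,.113,1.982,-.037],[.182,-.279,1.694,.002,1.725,.008],[.4163,-.098,1.7076,-.0006,1.5398,.2425],[.422,-.053,1.7815,-.0006,1.4113,.2503],[.4225,-.1125,1.58,-.0007,1.6659,.2507]])
P=np.array([[.275,-.616,.218],[.275,-.581,.293],[.486,.116,.293],[.5105,.2534,.1874],[.5151,.259,.1165],[.5152,.2594,.275]])
def rz(a):return R.from_euler('z',a).as_matrix()
def ry(a):return R.from_euler('y',a).as_matrix()
def fk(q,k):
    h,a0,L1,L2,e,d,lat=k
    A=rz(q[0]);p=A@np.array([a0,lat,h]);A=A@ry(q[1]);p=p+A@np.array([0,0,L1]);A=A@ry(q[2]);p=p+A@np.array([e,0,L2])
    A=A@rz(q[3])@ry(q[4]);p=p+A@np.array([0,0,d]);A=A@rz(q[5]);return p,A
k=least_squares(lambda k:np.r_[np.concatenate([fk(q,k)[0]-p for q,p in zip(Q,P)]),1e-3*(k-[.3,0,.4,.4,0,.25,0])],[.3,0,.4,.4,0,.25,0]).x
def ik(p,Rt,q0):
    lo=np.array([-2.83,-.83,.07,-1.14,.01,-2.97]);hi=np.array([2.83,2.19,2.5,4.28,3,2.97])
    # sign/offset of last joint fitted below
    def f(q):
        a,A=fk(q,k);return np.r_[(a-p)*5,(R.from_matrix(A@C@Rt.T)).as_rotvec()]
    s=least_squares(f,np.clip(q0,lo+.01,hi-.01),bounds=(lo,hi));return s.x,s.cost
C=fk(Q[5],k)[1].T@rot([-.001,.9963,.0857,.004])
E
python3 - <<'E'
from kin import *
print(k.round(3)); 
for q,p in zip(Q,P): print(((fk(q,k)[0]-p)*1000).round(1))
print(C.round(2), (fk(Q[1],k)[1]@C).round(2))
X=np.array([np.cos(.172),np.sin(.172),0])
for psi in (0,-.3,-.6,-.9):
  Rt=rz(psi)@R.from_rotvec(X*np.pi/2).as_matrix()@downyaw(.172)
  tip=np.array([.577,-.226,.119])+.019*Rt[:,2]
  for z in (0,.1):
    for q0 in ([-.5,.5,1.6,1.57,1.5,0],[-.8,.5,1.6,1.2,1.5,1]):
      q,c=ik(tip+[0,0,z],Rt,q0);print(psi,z,q.round(2),round(c,6),Rt[:,2].round(2))
E
```

```text
[0.137 0.    0.46  0.62  0.081 0.303 0.026]
[ 0.1 -0.3  0.3]
[-0.4 -0.   0.1]
[ 0.1  0.1 -0.1]
[-0.2  0.1 -0.1]
[-0.1  0.1 -0.1]
[-0.1  0.  -0.1]
[[-1.  0. -0.]
 [-0. -1. -0.]
 [-0. -0.  1.]] [[ 0.41 -0.91 -0.  ]
 [-0.87 -0.39  0.3 ]
 [-0.28 -0.12 -0.95]]
0 0 [-0.71  0.71  1.37  1.04  2.32 -0.71] 0.0 [-0.17  0.99 -0.  ]
0 0 [-0.71  0.71  1.37  1.04  2.32 -0.71] 0.0 [-0.17  0.99 -0.  ]
0 0.1 [-0.71  0.59  1.35  1.15  2.37 -0.55] 0.0 [-0.17  0.99 -0.  ]
0 0.1 [-0.71  0.59  1.35  1.15  2.37 -0.55] 0.0 [-0.17  0.99 -0.  ]
-0.3 0 [-0.79  0.6   1.53  1.18  2.12 -0.67] 0.0 [ 0.13  0.99 -0.  ]
-0.3 0 [-0.79  0.6   1.53  1.18  2.12 -0.67] 0.0 [ 0.13  0.99 -0.  ]
-0.3 0.1 [-0.79  0.47  1.52  1.26  2.16 -0.52] 0.0 [ 0.13  0.99 -0.  ]
-0.3 0.1 [-0.79  0.47  1.52  1.26  2.16 -0.52] 0.0 [ 0.13  0.99 -0.  ]
-0.6 0 [-0.85  0.47  1.72  1.31  1.91 -0.67] 0.0 [ 0.42  0.91 -0.  ]
-0.6 0 [-0.85  0.47  1.72  1.31  1.91 -0.67] 0.0 [ 0.42  0.91 -0.  ]
-0.6 0.1 [-0.85  0.33  1.71  1.37  1.94 -0.51] 0.0 [ 0.42  0.91 -0.  ]
-0.6 0.1 [-0.85  0.33  1.71  1.37  1.94 -0.51] 0.0 [ 0.42  0.91 -0.  ]
-0.9 0 [-0.89  0.34  1.91  1.47  1.7  -0.68] 0.0 [ 0.67  0.75 -0.  ]
-0.9 0 [-0.89  0.34  1.91  1.47  1.7  -0.68] 0.0 [ 0.67  0.75 -0.  ]
-0.9 0.1 [-0.89  0.18  1.9   1.49  1.71 -0.51] 0.0 [ 0.67  0.75 -0.  ]
-0.9 0.1 [-0.89  0.18  1.9   1.49  1.71 -0.51] 0.0 [ 0.67  0.75 -0.  ]
```

Run:
```python
from kin import *
from cell import arm
s=arm.observe();Rc=rot(s["tool_rot"]);print(s["ee_pos"].round(4))
Rt=np.c_[[1,0,0],[0,0,-1],[0,1,0]].astype(float);print(np.linalg.det(Rt))
print(plan(Rc,s["ee_pos"],Rt,[.577,-.211,.24]))
v=R.from_matrix(Rt@Rc.T).as_rotvec()
q=s["joint_pos"]
for t in np.linspace(0,1,8):
    p=s["ee_pos"]*(1-t)+np.array([.577,-.211,.33])*t; A=R.from_rotvec(v*t).as_matrix()@Rc
    q,c=ik(p,A,q);print(t.round(2),q.round(2),round(c,5))
```

```text
[0.5152 0.2594 0.275 ]
1.0
(array([ 0.7823,  0.0705, -0.0643,  0.1545, -1.1759, -0.0875]), 'deg', np.float64(90.3))
0.0 [ 0.42 -0.11  1.58 -0.    1.67  0.25] 0.0
0.14 [ 0.18 -0.18  1.64  0.23  1.65  0.05] 0.0
0.29 [-0.06 -0.19  1.67  0.45  1.7  -0.14] 0.0
0.43 [-0.28 -0.12  1.66  0.65  1.8  -0.3 ] 0.0
0.57 [-0.46 -0.01  1.62  0.83  1.93 -0.4 ] 0.0
0.71 [-0.59  0.13  1.55  0.98  2.06 -0.44] 0.0
0.86 [-0.69  0.28  1.47  1.15  2.19 -0.42] 0.0
1.0 [-0.76  0.42  1.39  1.35  2.3  -0.33] 0.0
```

Request:
servo_tool(
  moves=[
    [0.052,0.005,-0.004,0.01,-0.078,0.04,1],
    [0.104,0.009,-0.009,0.02,-0.156,0.08,1],
    [0.156,0.014,-0.013,0.03,-0.235,0.1,1],
    [0.208,0.019,-0.017,0.04,-0.313,0.1,1],
    [0.26,0.023,-0.021,0.05,-0.391,0.1,1],
  ],
)

```text
clock: 5.5
ee_pos: [0.5342, 0.1013, 0.3099]
tool_rot: [-0.26, 0.964, 0.062, 0.001]
force: [1.6, -0.1, -3.2]
finger_gap: 0.0556
```

Request:
servo_tool(
  moves=[
    [0.052,0.005,-0.004,0.01,-0.078,0,1],
    [0.104,0.009,-0.009,0.02,-0.156,0,1],
    [0.156,0.014,-0.013,0.03,-0.235,0,1],
    [0.208,0.019,-0.017,0.04,-0.313,0,1],
    [0.26,0.023,-0.021,0.05,-0.391,0,1],
  ],
)

```text
clock: 6.0
ee_pos: [0.5542, -0.0555, 0.3093]
tool_rot: [-0.5, 0.865, 0.033, -0.0]
force: [-0.0, -0.2, -1.0]
finger_gap: 0.0557
```

Request:
servo_tool(
  moves=[
    [0.052,0.005,-0.004,0.01,-0.078,0,1],
    [0.104,0.009,-0.009,0.02,-0.156,0,1],
    [0.156,0.014,-0.013,0.03,-0.235,-0.04,1],
    [0.208,0.019,-0.017,0.04,-0.313,-0.08,1],
    [0.26,0.023,-0.021,0.05,-0.391,-0.1,1],
  ],
)

```text
clock: 6.5
ee_pos: [0.5741, -0.2117, 0.2675]
tool_rot: [-0.707, 0.707, 0.002, -0.001]
force: [-0.2, -0.5, -1.3]
finger_gap: 0.0554
```

Run:
```python
from h import *
from cell import arm
im,d=arm.get_image("scene");cv2.imwrite("pics/s4.png",im[:,:,::-1]);np.savez("s4.npz",im=im,d=d)
s=arm.observe();print({k:np.round(v,4) for k,v in s.items()})
Rt=np.c_[[1,0,0],[0,0,-1],[0,1,0]].astype(float)
print(plan(rot(s["tool_rot"]),s["ee_pos"],Rt,[.577,-.211,.1193]))
```

```text
{'clock': np.float64(6.55), 'joint_pos': array([-0.766 ,  0.4873,  1.4242,  1.2719,  2.2893, -0.4436]), 'joint_vel': array([ 0.0295, -0.0553,  0.0614, -0.1297, -0.0902, -0.0325]), 'effort': array([  17.1991, -133.8561,  -72.5746,    3.7283,    2.0224,   -0.6386]), 'ee_pos': array([ 0.574 , -0.215 ,  0.2632]), 'tool_rot': array([ 0.711 , -0.7032,  0.0014,  0.0026]), 'force': array([-2.076 , -2.8962, -6.7136]), 'torque': array([-0.8839, -0.0867,  0.0725]), 'finger_gap': np.float64(0.0556)}
(array([-0.0055, -0.0028, -0.0009,  0.0074,  0.0099, -0.3596]), 'deg', np.float64(0.7))
```

View pics/s4.png

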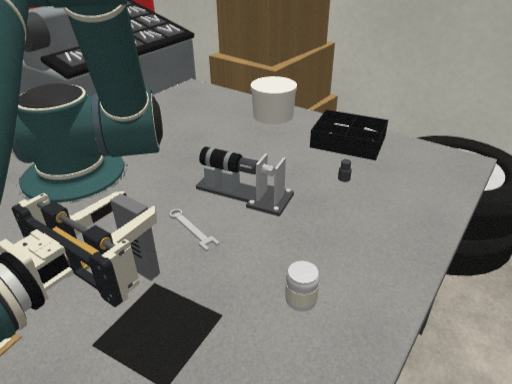

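The scene view shows the cover upright in the jaws at (137,237) above the mat, with the gripper horizontal and the wrench and tin untouched. I'll lower it now.

Request:
servo_tool(
  moves=[
    [0,0,0,0.004,0,-0.08,1],
    [0,0,0,0.007,0,-0.16,1],
    [0,0,0,0.007,0,-0.24,1],
    [0,0,0,0.007,0,-0.3,1],
    [0,0,0,0.007,0,-0.3,1],
  ],
)

```text
clock: 7.05
ee_pos: [0.5765, -0.2095, 0.1461]
tool_rot: [-0.706, 0.708, 0.001, -0.003]
force: [0.1, -0.9, -1.5]
finger_gap: 0.0558
```

Request:
servo_tool(
  moves=[
    [0,0,0,0,0,0,1],
    [0,0,0,0,0,0,1],
  ],
)

```text
clock: 7.25
ee_pos: [0.5774, -0.2104, 0.1514]
tool_rot: [-0.704, 0.71, 0.004, -0.0]
force: [-0.2, 0.5, -1.5]
finger_gap: 0.0557
```

Run:
```python
from h import *
from cell import arm
im,d=arm.get_image("scene");cv2.imwrite("pics/s5.png",cv2.resize(im[150:,:300,::-1],None,fx=2,fy=2));np.savez("s5.npz",im=im,d=d)
s=arm.observe();print({k:np.round(v,4) for k,v in s.items()})
Rt=np.c_[[1,0,0],[0,0,-1],[0,1,0]].astype(float)
print(plan(rot(s["tool_rot"]),s["ee_pos"],Rt,[.577,-.211,.1193]))
W=cloud(d,arm.camera_params("scene"))
m=(W[...,0]>.54)&(W[...,0]<.625)&(abs(W[...,1]+.23)<.05)&(W[...,2]>.006)
for z in np.arange(0,.2,.01):
    k=m&(abs(W[...,2]-z)<.005)&(W[...,0]>.59)
    if k.sum()>3:print(z.round(2),k.sum(),W[k].min(0).round(4),W[k].max(0).round(4))
```

```text
{'clock': np.float64(7.3), 'joint_pos': array([-0.7576,  0.6075,  1.4485,  1.1429,  2.2246, -0.6404]), 'joint_vel': array([ 0.0003, -0.0023,  0.0026, -0.0022,  0.001 , -0.0035]), 'effort': array([ 2.00000e-03, -9.58988e+01, -4.77874e+01,  3.33170e+00,
        3.10220e+00,  3.64000e-02]), 'ee_pos': array([ 0.5773, -0.2104,  0.1514]), 'tool_rot': array([-7.044e-01,  7.098e-01,  4.000e-03, -4.000e-04]), 'force': array([ 0.5836,  0.16  , -1.7014]), 'torque': array([-0.7821, -0.0946,  0.0071]), 'finger_gap': np.float64(0.0554)}
(array([ 0.0039,  0.0025, -0.0031, -0.0009, -0.0015, -0.0804]), 'deg', np.float64(0.6))
0.01 173 [ 0.5902 -0.2771  0.006 ] [ 0.6246 -0.1807  0.0089]
0.04 47 [ 0.5901 -0.238   0.0366] [ 0.6064 -0.2191  0.0448]
0.05 62 [ 0.5905 -0.2389  0.0452] [ 0.6057 -0.2183  0.0549]
0.06 59 [ 0.5911 -0.2385  0.0552] [ 0.6058 -0.2177  0.0649]
0.07 61 [ 0.5903 -0.2385  0.0651] [ 0.6061 -0.2195  0.0749]
0.08 65 [ 0.5915 -0.2391  0.075 ] [ 0.6058 -0.2181  0.0848]
0.09 66 [ 0.5908 -0.2388  0.0851] [ 0.6062 -0.2184  0.0948]
0.1 67 [ 0.5903 -0.2386  0.0953] [ 0.6059 -0.2181  0.1049]
0.11 67 [ 0.593  -0.2377  0.105 ] [ 0.6058 -0.2181  0.115 ]
0.12 41 [ 0.6026 -0.2371  0.1152] [ 0.6062 -0.2184  0.1237]
0.14 7 [ 0.5904 -0.2598  0.1441] [ 0.6214 -0.2361  0.145 ]
0.15 175 [ 0.5906 -0.2796  0.1451] [ 0.6243 -0.2078  0.1548]
0.16 557 [ 0.5903 -0.2799  0.1551] [ 0.6244 -0.2086  0.165 ]
0.17 57 [ 0.59   -0.2364  0.165 ] [ 0.6057 -0.2181  0.1668]
```

View pics/s5.png

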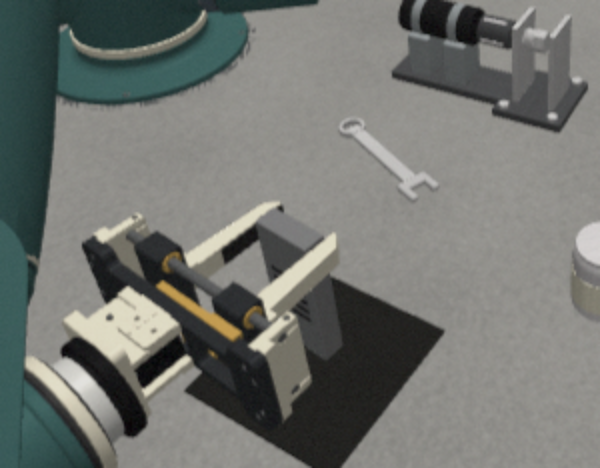

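The view shows the cover vertical, with its lower end (pixel (330,350) in the crop) about 32 mm above the mat. The kinematics give the same gap.

Request:
servo_tool(
  moves=[
    [0.004,0.002,-0.003,0,0,-0.03,1],
    [0.004,0.002,-0.003,0,0,-0.055,1],
    [0.004,0.002,-0.003,0,0,-0.07,1],
    [0.004,0.002,-0.003,0,0,-0.07,1],
    [0.004,0.002,-0.003,0,0,-0.07,1],
  ],
)

```text
clock: 7.8
ee_pos: [0.5771, -0.2102, 0.1215]
tool_rot: [0.708, -0.706, 0.0, 0.0]
force: [-0.2, 0.5, -2.4]
finger_gap: 0.0557
```

Request:
servo_tool(
  moves=[
    [0,0,0,0,0,-0.004,1],
    [0,0,0,0,0,-0.007,1],
    [0,0,0,0,0,-0.007,1],
  ],
)

```text
clock: 8.1
ee_pos: [0.5769, -0.2106, 0.1213]
tool_rot: [0.708, -0.706, -0.002, -0.0]
force: [-5.3, 1.4, 17.3]
finger_gap: 0.0555
```

Run:
```python
from h import *
from cell import arm
s=arm.observe();print({k:np.round(v,4) for k,v in s.items()})
Rt=np.c_[[1,0,0],[0,0,-1],[0,1,0]].astype(float)
print(plan(rot(s["tool_rot"]),s["ee_pos"],Rt,[.577,-.211,.1193]))
```

```text
{'clock': np.float64(8.1), 'joint_pos': array([-0.7593,  0.6488,  1.4516,  1.1254,  2.2106, -0.6805]), 'joint_vel': array([-0.0004, -0.0022, -0.0012, -0.0013, -0.0035,  0.0016]), 'effort': array([  0.8918, -87.466 , -42.7895,   0.731 ,  -1.2276,  -0.2207]), 'ee_pos': array([ 0.5769, -0.2106,  0.1213]), 'tool_rot': array([ 7.083e-01, -7.059e-01, -1.600e-03, -2.000e-04]), 'force': array([-5.2888,  1.3913, 17.2901]), 'torque': array([2.4581, 0.1327, 0.811 ]), 'finger_gap': np.float64(0.0555)}
(array([-0.0017,  0.0012, -0.001 ,  0.0004, -0.001 , -0.0049]), 'deg', np.float64(0.3))
```

Contact with the mat is at 17 N. I'll ease off, then release.

Request:
servo_tool(
  moves=[
    [0,0,0,0,0,0.004,1],
    [0,0,0,0,0,0.005,1],
    [0,0,0,0,0,0.005,1],
  ],
)

```text
clock: 8.4
ee_pos: [0.5771, -0.2103, 0.1214]
tool_rot: [0.708, -0.706, -0.0, 0.0]
force: [-1.5, -0.6, 3.8]
finger_gap: 0.0555
```

Request:
servo_tool(
  moves=[
    [0,0,0,0,0,0,-0.3],
    [0,0,0,0,0,0,-0.5],
    [0,0,0,0,0,0,-0.8],
    [0,0,0,0,0,0,-1],
    [0,0,0,0,0,0,-1],
  ],
)

```text
clock: 8.9
ee_pos: [0.5771, -0.2102, 0.1211]
tool_rot: [0.708, -0.707, 0.0, 0.0]
force: [0.2, -1.1, 0.0]
finger_gap: 0.088
```

Run:
```python
from h import *
from cell import arm
im,d=arm.get_image("scene");cv2.imwrite("pics/s6.png",cv2.resize(im[150:,:300,::-1],None,fx=2,fy=2));np.savez("s6.npz",im=im,d=d)
s=arm.observe();print({k:np.round(v,4) for k,v in s.items()})
W=cloud(d,arm.camera_params("scene"))
m=(W[...,0]>.54)&(W[...,0]<.625)&(abs(W[...,1]+.23)<.05)&(W[...,2]>.006)
for z in np.arange(0,.2,.01):
    k=m&(abs(W[...,2]-z)<.005)&(W[...,0]>.59)
    if k.sum()>3:print(z.round(2),k.sum(),W[k].min(0).round(4),W[k].max(0).round(4))
```

```text
{'clock': np.float64(8.95), 'joint_pos': array([-0.7592,  0.6476,  1.4528,  1.1252,  2.2082, -0.6776]), 'joint_vel': array([ 0.0024, -0.0006, -0.0002, -0.0004,  0.0021,  0.0017]), 'effort': array([ 4.50000e-03, -9.74188e+01, -4.62560e+01,  2.95100e+00,
        2.96620e+00,  1.43000e-02]), 'ee_pos': array([ 0.5771, -0.2102,  0.1211]), 'tool_rot': array([ 7.077e-01, -7.065e-01,  1.000e-04,  3.000e-04]), 'force': array([-0.4484,  0.1439, -0.1829]), 'torque': array([-0.4276, -0.0965, -0.0201]), 'finger_gap': np.float64(0.0905)}
0.01 173 [ 0.59   -0.2798  0.006 ] [ 0.6246 -0.1807  0.0147]
0.02 51 [ 0.5902 -0.2374  0.015 ] [ 0.6054 -0.2167  0.0245]
0.03 55 [ 0.5902 -0.2379  0.0254] [ 0.6049 -0.2179  0.0344]
0.04 53 [ 0.5904 -0.2375  0.0351] [ 0.6049 -0.2184  0.0448]
0.05 53 [ 0.5914 -0.2379  0.0451] [ 0.6053 -0.2176  0.0548]
0.06 45 [ 0.6007 -0.237   0.0551] [ 0.6051 -0.2166  0.065 ]
0.1 13 [ 0.5908 -0.2372  0.0957] [ 0.599  -0.2363  0.1046]
0.11 52 [ 0.5914 -0.2372  0.1057] [ 0.6048 -0.2173  0.1149]
0.12 76 [ 0.5901 -0.2378  0.1151] [ 0.6048 -0.2178  0.125 ]
0.13 188 [ 0.5901 -0.2788  0.1251] [ 0.625  -0.2087  0.135 ]
0.14 41 [ 0.5903 -0.2369  0.135 ] [ 0.6038 -0.218   0.1372]
```

View pics/s6.png

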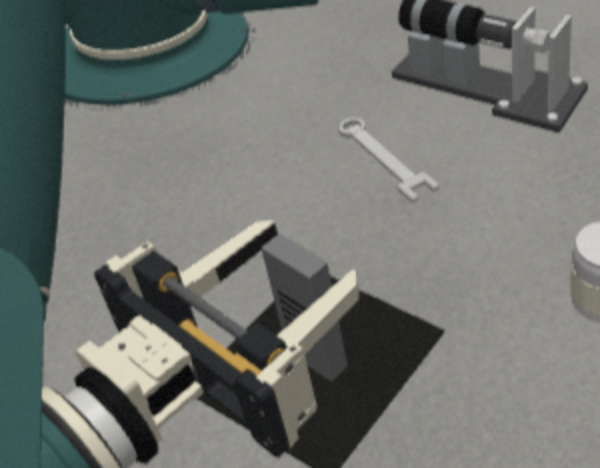

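The cover stands free and vertical on the mat, with its base at about (335,370) in the crop. I'll back straight off along -y.

Request:
servo_tool(
  moves=[
    [0,0,0,0,-0.04,0,-1],
    [0,0,0,0,-0.09,0,-1],
    [0,0,0,0,-0.14,0,-1],
    [0,0,0,0,-0.19,0,-1],
    [0,0,0,0,-0.24,0,-1],
  ],
)

```text
clock: 9.45
ee_pos: [0.5769, -0.3081, 0.1212]
tool_rot: [0.708, -0.707, 0.0, 0.0]
force: [0.7, -0.2, 0.8]
finger_gap: 0.093
```

Run:
```python
from kin import *
from cell import arm
im,d=arm.get_image("scene");cv2.imwrite("pics/s7.png",im[:,:,::-1]);np.savez("s7.npz",im=im,d=d)
t,dt=arm.get_image("top");cv2.imwrite("pics/t7.png",t[:,:,::-1]);np.savez("t7.npz",im=t,d=dt)
s=arm.observe();print({k:np.round(v,4) for k,v in s.items()})
```

```text
{'clock': np.float64(9.55), 'joint_pos': array([-0.8453,  0.7686,  1.2605,  1.1106,  2.3058, -0.6376]), 'joint_vel': array([ 0.0269, -0.0261,  0.0515,  0.0012, -0.0255, -0.0124]), 'effort': array([  -0.4484, -106.3565,  -50.1464,    2.8077,    3.1878,    0.2402]), 'ee_pos': array([ 0.5768, -0.3091,  0.121 ]), 'tool_rot': array([ 7.075e-01, -7.067e-01,  6.000e-04, -6.000e-04]), 'force': array([ 0.5885, -0.7982, -0.0289]), 'torque': array([-0.454 , -0.1003, -0.0125]), 'finger_gap': np.float64(0.0929)}
```

View pics/t7.png

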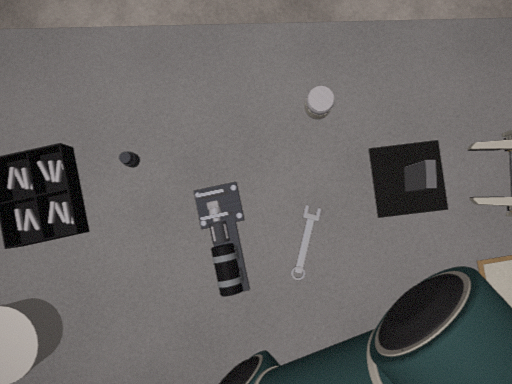

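View pics/s7.png

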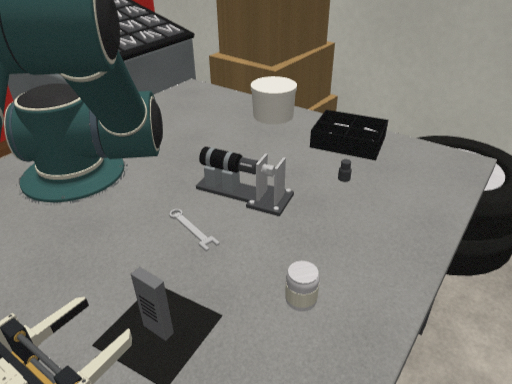

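Both views show the cover standing on the mat (top view (428,174), scene view (153,300)), with the fingers clear of it. The plate tops and head are now visible at (208,193), (215,217) and (213,208). Next I measure the rig.

Run:
```python
from h import *
from cell import arm
p=arm.camera_params("top");f=np.load("t7.npz");im,d=f["im"],f["d"];W=cloud(d,p)
cv2.imwrite("pics/t7c.png",cv2.resize(im[165:315,170:270,::-1],None,fx=4,fy=4,interpolation=cv2.INTER_CUBIC))
m=((W[...,2]>.108)&(W[...,2]<.125)&(W[...,0]>.45)&(W[...,0]<.6)&(W[...,1]>.12)&(W[...,1]<.3)).astype(np.uint8)
k,l,st,c=cv2.connectedComponentsWithStats(m,connectivity=8)
cs=[]
for i in range(1,k):
    if st[i,4]<20: continue
    q=ray(np.argwhere(l==i)[:,::-1],p,.118);r=cv2.minAreaRect((q[:,:2]*1000).astype(np.float32));print(st[i,4],c[i].round(1),np.array(r[0]).round(1),np.array(r[1]).round(1),round(r[2],1),np.median(W[l==i][:,2]).round(4))
    cs.append(r[0])
```

```text
108 [208.9 192.8] [546.2 210. ] [ 7.6 56.6] 11.2 0.1179
101 [213.5 215.7] [500.3 201.2] [ 7.  55.6] 10.4 0.1181
61 [217.7 232.6] [468.7 192.8] [35.3 13.1] 9.0 0.1087
```

View pics/t7c.png

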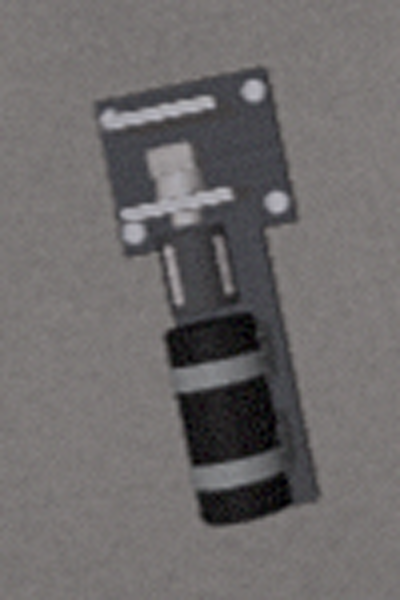

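Run:
```python
from kin import *
from cell import arm
s=arm.observe();Rc=rot(s["tool_rot"]);p0=s["ee_pos"]+[0,0,.16];g=np.array([.523,.2055])
for yaw in (.187+np.pi/2,.187-np.pi/2):
    Rt=downyaw(yaw);print(yaw,plan(Rc,p0,Rt,[*g,.28]))
    v=R.from_matrix(Rt@Rc.T).as_rotvec()
    q=s["joint_pos"]
    for t in np.linspace(0,1,7):
        q,c=ik(p0*(1-t)+np.array([*g,.28])*t,R.from_rotvec(v*t).as_matrix()@Rc,q);print(t.round(2),q.round(2),round(c,5))
```

```text
1.7577963267948966 (array([-0.5585, -0.673 ,  0.6731, -0.1344,  1.2864, -0.0026]), 'deg', np.float64(126.5))
0.0 [-0.85  0.6   1.22  1.29  2.38 -0.37] 0.0
0.17 [-0.72  0.49  1.27  1.03  2.38 -0.74] 0.0
0.33 [-0.57  0.35  1.34  0.79  2.31 -1.04] 0.0
0.5 [-0.4   0.2   1.41  0.59  2.18 -1.26] 0.0
0.67 [-0.19  0.05  1.49  0.42  2.02 -1.39] 0.0
0.83 [ 0.05 -0.07  1.55  0.23  1.85 -1.44] 0.0
1.0 [ 0.33 -0.14  1.6  -0.    1.68 -1.43] 0.0
-1.3837963267948965 (array([-0.6459,  0.536 , -0.5343, -0.1344,  1.2864, -0.0026]), 'deg', np.float64(114.0))
0.0 [-0.85  0.6   1.22  1.29  2.38 -0.37] 0.0
0.17 [-0.81  0.32  1.48  1.14  2.12 -0.28] 0.0
0.33 [-0.73  0.05  1.68  1.    1.87 -0.06] 0.0
0.5 [-0.56 -0.2   1.8   0.82  1.65  0.28] 0.0
0.67 [-0.28 -0.33  1.83  0.54  1.51  0.74] 0.0
0.83 [ 0.05 -0.31  1.75  0.22  1.52  1.26] 0.0
1.0 [ 0.33 -0.14  1.6   0.    1.68  1.71] 0.0
```

Request:
servo_tool(
  moves=[
    [0,0,0,0,0,0.08,-1],
    [0,0,0,0,0,0.18,-1],
    [0,0,0,0,0,0.28,-1],
    [0,0,0,0,0,0.36,-1],
    [0,0,0,0,0,0.4,-1],
  ],
)

```text
clock: 10.05
ee_pos: [0.577, -0.3063, 0.2842]
tool_rot: [-0.707, 0.707, 0.001, 0.001]
force: [0.0, 0.3, 0.3]
finger_gap: 0.093
```

Request:
servo_tool(
  moves=[
    [-0.035,-0.042,0.042,-0.008,0.08,0,-1],
    [-0.07,-0.084,0.084,-0.017,0.16,0,-1],
    [-0.105,-0.126,0.126,-0.025,0.24,0,-1],
    [-0.14,-0.168,0.168,-0.034,0.32,0,-1],
    [-0.174,-0.21,0.21,-0.042,0.4,0,-1],
  ],
)

```text
clock: 10.55
ee_pos: [0.56, -0.1454, 0.28]
tool_rot: [-0.545, 0.786, 0.293, -0.001]
force: [0.6, 1.4, -0.5]
finger_gap: 0.0931
```

Request:
servo_tool(
  moves=[
    [-0.035,-0.042,0.042,-0.008,0.08,0,-1],
    [-0.07,-0.084,0.084,-0.017,0.16,0,-1],
    [-0.105,-0.126,0.126,-0.025,0.24,0,-1],
    [-0.14,-0.168,0.168,-0.034,0.32,0,-1],
    [-0.174,-0.21,0.21,-0.042,0.4,0,-1],
  ],
)

```text
clock: 11.05
ee_pos: [0.5433, 0.0147, 0.2805]
tool_rot: [-0.318, 0.772, 0.55, -0.001]
force: [0.2, 0.3, -0.5]
finger_gap: 0.0925
```

Request:
servo_tool(
  moves=[
    [-0.035,-0.042,0.042,-0.008,0.08,0,-1],
    [-0.07,-0.084,0.084,-0.017,0.16,0,-1],
    [-0.105,-0.126,0.126,-0.025,0.24,0,-1],
    [-0.14,-0.168,0.168,-0.034,0.32,0,-1],
    [-0.174,-0.21,0.21,-0.042,0.4,0,-1],
  ],
)

```text
clock: 11.55
ee_pos: [0.5265, 0.1748, 0.2809]
tool_rot: [-0.054, 0.668, 0.742, -0.001]
force: [0.7, 0.2, -0.7]
finger_gap: 0.0932
```

Run:
```python
from kin import *
from cell import arm
s=arm.observe();print({k:np.round(v,4) for k,v in s.items()})
print(plan(rot(s["tool_rot"]),s["ee_pos"],downyaw(.187+np.pi/2),[.523,.2055,.22]))
```

```text
{'clock': np.float64(11.55), 'joint_pos': array([ 0.2271, -0.1181,  1.5785,  0.0884,  1.7436, -1.4362]), 'joint_vel': array([ 1.0217, -0.271 ,  0.1774, -0.827 , -0.6038,  0.0175]), 'effort': array([-14.7748, -51.628 , -63.5566,   2.6272,   2.1444,  -0.181 ]), 'ee_pos': array([0.5265, 0.1748, 0.2809]), 'tool_rot': array([-0.0537,  0.6681,  0.7422, -0.0008]), 'force': array([ 0.7221,  0.1764, -0.7358]), 'torque': array([ 0.0302, -0.21  ,  0.0605]), 'finger_gap': np.float64(0.0932)}
(array([-0.0337, -0.0419,  0.041 , -0.0088,  0.0767, -0.1523]), 'deg', np.float64(7.7))
```

Request:
servo_tool(
  moves=[
    [-0.034,-0.042,0.041,-0.009,0.07,0,-1],
    [-0.034,-0.042,0.041,-0.009,0.07,-0.05,-1],
    [-0.034,-0.042,0.041,-0.009,0.07,-0.1,-1],
    [-0.034,-0.042,0.041,-0.009,0.07,-0.1,-1],
    [-0.034,-0.042,0.041,-0.009,0.07,-0.1,-1],
  ],
)

```text
clock: 12.05
ee_pos: [0.5231, 0.2015, 0.241]
tool_rot: [-0.002, 0.64, 0.769, -0.001]
force: [-0.2, -0.5, 0.7]
finger_gap: 0.0924
```

Run:
```python
from kin import *
from cell import arm
p=arm.camera_params("wrist");im,d=arm.get_image("wrist");cv2.imwrite("pics/w8.png",im[:,:,::-1]);np.savez("w8.npz",im=im,d=d)
s=arm.observe();print({k:np.round(v,4) for k,v in s.items()})
print(plan(rot(s["tool_rot"]),s["ee_pos"],downyaw(.187+np.pi/2),[.523,.2055,.072]))
W=cloud(d,p);m=((W[...,2]>.110)&(W[...,2]<.125)&(W[...,0]>.45)&(W[...,0]<.6)&(W[...,1]>.12)&(W[...,1]<.3)).astype(np.uint8)
k,l,st,c=cv2.connectedComponentsWithStats(m,connectivity=8)
for i in range(1,k):
    if st[i,4]<20: continue
    q=ray(np.argwhere(l==i)[:,::-1],p,.118);r=cv2.minAreaRect((q[:,:2]*1000).astype(np.float32));print(st[i,:],c[i].round(1),np.array(r[0]).round(1),np.array(r[1]).round(1),round(r[2],1),np.median(W[l==i][:,2]).round(4))
```

```text
{'clock': np.float64(12.1), 'joint_pos': array([ 0.3203, -0.1371,  1.6555,  0.0031,  1.6253, -1.433 ]), 'joint_vel': array([-0.0039, -0.0052, -0.0107,  0.0007, -0.0022,  0.0021]), 'effort': array([ 5.61500e-01, -4.94618e+01, -6.05622e+01,  1.64000e-02,
        6.33000e-02, -8.80000e-03]), 'ee_pos': array([0.5234, 0.2015, 0.2418]), 'tool_rot': array([-1.900e-03,  6.397e-01,  7.686e-01, -1.000e-04]), 'force': array([0.6989, 0.4832, 0.3393]), 'torque': array([ 0.0875, -0.1324,  0.0247]), 'finger_gap': np.float64(0.0929)}
(array([-0.0011, -0.0015,  0.0022, -0.001 ,  0.01  , -0.4245]), 'deg', np.float64(0.3))
[226 161  57   9 439] [253.6 165.4] [500. 200.] [ 7.6 54.4] 11.6 0.1162
[228 207  55   9 443] [254.5 210.8] [545.2 209.5] [ 8.4 54.5] 10.4 0.1161
```

View pics/w8.png

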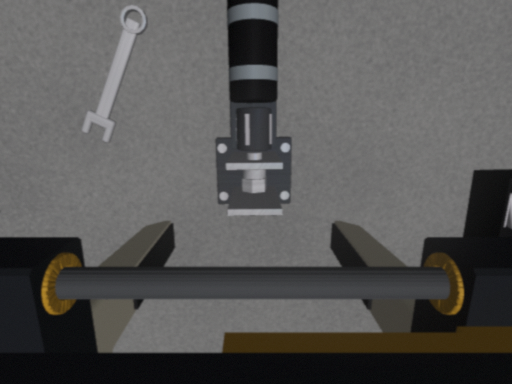

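The wrist view shows the plate tops at (254,165) and (254,211) parallel to the jaw line, with the head at (254,183) between the fingers. Both cameras agree to 1 mm, so I'll descend.

Request:
servo_tool(
  moves=[
    [-0.001,-0.001,0.002,-0.001,0.009,-0.06,-1],
    [-0.001,-0.001,0.002,-0.001,0.009,-0.14,-1],
    [-0.001,-0.001,0.002,-0.001,0.009,-0.21,-1],
    [-0.001,-0.001,0.002,-0.001,0.009,-0.25,-1],
    [-0.001,-0.001,0.002,-0.001,0.009,-0.25,-1],
  ],
)

```text
clock: 12.6
ee_pos: [0.5224, 0.2049, 0.1399]
tool_rot: [-0.001, 0.638, 0.77, -0.001]
force: [0.2, -0.3, -0.0]
finger_gap: 0.0928
```

Run:
```python
from kin import *
from cell import arm
s=arm.observe();print({k:np.round(v,4) for k,v in s.items()})
print(plan(rot(s["tool_rot"]),s["ee_pos"],downyaw(.187+np.pi/2),[.523,.2053,.071]))
```

```text
{'clock': np.float64(12.6), 'joint_pos': array([ 3.2790e-01, -9.8300e-02,  1.7853e+00,  7.0000e-04,  1.4579e+00,
       -1.4294e+00]), 'joint_vel': array([ 0.0034, -0.0216, -0.0466, -0.0007,  0.0322, -0.0003]), 'effort': array([ 9.50000e-03, -5.18661e+01, -5.94116e+01, -1.10000e-03,
       -6.29300e-01, -3.20000e-03]), 'ee_pos': array([0.5224, 0.2049, 0.1399]), 'tool_rot': array([-0.0012,  0.6382,  0.7699, -0.0013]), 'force': array([ 0.1559, -0.2934, -0.0132]), 'torque': array([ 0.0841, -0.1457,  0.0038]), 'finger_gap': np.float64(0.0928)}
(array([ 0.0002, -0.0017,  0.0003,  0.0015,  0.0011, -0.1723]), 'deg', np.float64(0.2))
```

Request:
servo_tool(
  moves=[
    [0,0,0,0.001,0.001,-0.05,-1],
    [0,0,0,0.001,0.001,-0.1,-1],
    [0,0,0,0.001,0.001,-0.15,-1],
    [0,0,0,0.001,0.001,-0.176,-1],
    [0,0,0,0.001,0.001,-0.176,-1],
  ],
)

```text
clock: 13.1
ee_pos: [0.5232, 0.2057, 0.0709]
tool_rot: [-0.001, 0.638, 0.77, -0.0]
force: [-1.0, -0.0, 0.0]
finger_gap: 0.0932
```

Request:
servo_tool(
  moves=[
    [0,0,0,0,0,0,0.2],
    [0,0,0,0,0,0,0.6],
    [0,0,0,0,0,0,1],
    [0,0,0,0,0,0,1],
    [0,0,0,0,0,0,1],
  ],
  newtons=50,
)

```text
clock: 13.6
ee_pos: [0.5232, 0.2058, 0.0711]
tool_rot: [-0.0, 0.638, 0.77, -0.0]
force: [-0.0, -0.6, -0.7]
finger_gap: 0.0574
```

Request:
servo_tool(
  moves=[
    [0,0,0,0,0,0,1],
    [0,0,0,0,0,0,1],
    [0,0,0,0,0,0,1],
    [0,0,0,0,0,0,1],
    [0,0,0,0,0,0,1],
  ],
)

```text
clock: 14.1
ee_pos: [0.5234, 0.2041, 0.0705]
tool_rot: [0.001, 0.638, 0.77, -0.001]
force: [4.0, -15.8, -1.8]
finger_gap: 0.0237
```

Run:
```python
from kin import *
from cell import arm
im,d=arm.get_image("scene");cv2.imwrite("pics/s9.png",cv2.resize(im[100:260,150:400,::-1],None,fx=3,fy=3,interpolation=cv2.INTER_CUBIC))
cv2.imwrite("pics/s9f.png",im[:,:,::-1])
s=arm.observe();print({k:np.round(v,4) for k,v in s.items()})
```

```text
{'clock': np.float64(14.15), 'joint_pos': array([ 0.3277, -0.0488,  1.8551, -0.0027,  1.3371, -1.429 ]), 'joint_vel': array([-0.0007, -0.0012, -0.    ,  0.0039, -0.0004, -0.0001]), 'effort': array([  8.5072, -55.1882, -59.9206,   4.0672,  -0.2564,   0.0721]), 'ee_pos': array([0.5234, 0.2041, 0.0705]), 'tool_rot': array([ 6.000e-04,  6.382e-01,  7.699e-01, -1.500e-03]), 'force': array([  3.2744, -14.1674,  -1.8513]), 'torque': array([-2.3042, -0.7801,  0.0446]), 'finger_gap': np.float64(0.0237)}
```

View pics/s9.png

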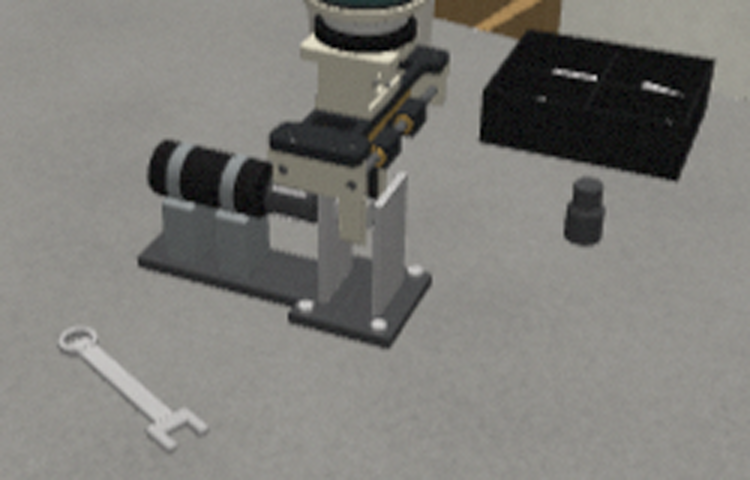

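The view shows the fingers in the gap on the head (about (355,215) in the crop), and the 23.7 mm opening matches the flats. I'll ease the 15 N side load, then hold and watch.

Request:
servo_tool(
  moves=[
    [0,0,0,0,-0.002,0,1],
    [0,0,0,0.001,-0.005,0,1],
    [0,0,0,0.001,-0.005,0,1],
    [0,0,0,0.001,-0.005,0,1],
    [0,0,0,0.001,-0.005,0,1],
  ],
)

```text
clock: 14.65
ee_pos: [0.5234, 0.2039, 0.0705]
tool_rot: [-0.001, 0.638, 0.77, -0.0]
force: [2.4, 3.0, -5.8]
finger_gap: 0.0238
```

```bash
cat > look.py <<'E'
from h import *
from cell import arm
import sys
n=sys.argv[1]
s=arm.observe();print(s["clock"].round(2),s["force"].round(2),s["torque"].round(3),s["finger_gap"].round(4),s["ee_pos"].round(4))
a,_=arm.get_image("scene");np.save(f"sc{n}.npy",a);b,_=arm.get_image("wrist");np.save(f"wr{n}.npy",b)
A=cv2.resize(a[130:200,185:305,::-1],None,fx=5,fy=5,interpolation=cv2.INTER_CUBIC)
cv2.imwrite(f"pics/sp{n}.png",A);cv2.imwrite(f"pics/wr{n}.png",b[:,:,::-1])
E
python3 look.py a
```

```text
Traceback (most recent call last):
  File "look.py", line 5, in <module>
    s=arm.observe();print(s["clock"].round(2),s["force"].round(2),s["torque"].round(3),s["finger_gap"].round(4),s["ee_pos"].round(4))
                          ^^^^^^^^^^^^^^^^
AttributeError: 'float' object has no attribute 'round'
```

```bash
sed -i 's/s\["clock"\].round(2)/s["clock"]/; s/s\["finger_gap"\].round(4)/s["finger_gap"]/' look.py; python3 look.py a
```

```text
14.65 [ 2.44  2.99 -5.8 ] [ 0.682 -0.525  0.071] 0.023797688434812742 [0.5234 0.2039 0.0705]
```

View pics/spa.png

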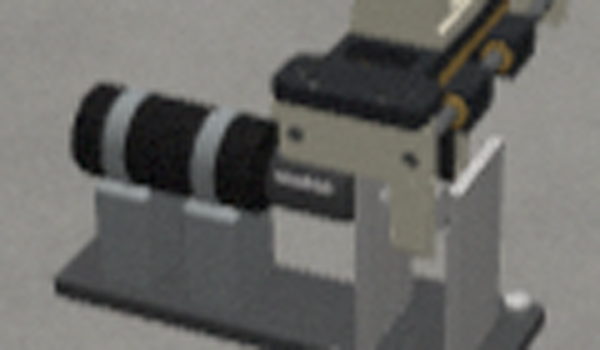

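View pics/wra.png

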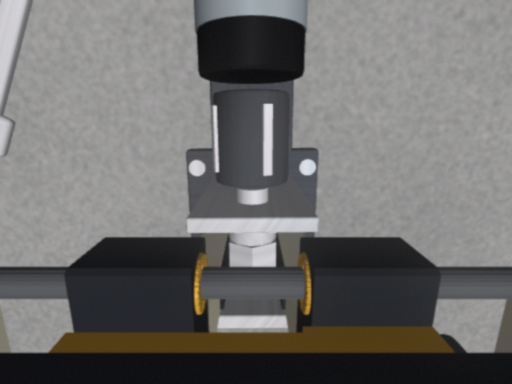

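The wrist camera shows the gripped head at (252,250). It also shows white spindle marks at columns 217 and 267, which will show whether the spindle is still turning.

Request:
servo_tool(
  moves=[
    [0,0,0,0,0,0,1],
    [0,0,0,0,0,0,1],
    [0,0,0,0,0,0,1],
    [0,0,0,0,0,0,1],
    [0,0,0,0,0,0,1],
  ],
)

```text
clock: 15.25
ee_pos: [0.5234, 0.2039, 0.0706]
tool_rot: [-0.001, 0.638, 0.77, -0.0]
force: [4.4, 3.6, -8.3]
finger_gap: 0.0234
```

```bash
python3 look.py b; python3 -c "
import numpy as np,cv2
cv2.imwrite('pics/ab.png',np.hstack([np.load(f'wr{n}.npy')[80:270,170:340,::-1] for n in 'ab']))"
```

```text
15.25 [ 4.43  3.56 -8.29] [ 0.873 -0.705 -0.01 ] 0.023352145695879255 [0.5234 0.2039 0.0706]
```

View pics/ab.png

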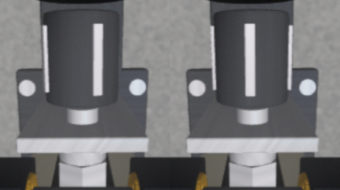

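The spindle marks moved from column 98 to column 80 in the crop (turning), while the head at the bottom is unchanged, so it is held and the nut is running. I'll keep holding.

Request:
servo_tool(
  moves=[
    [0,0,0,0,0,0,1],
    [0,0,0,0,0,0,1],
    [0,0,0,0,0,0,1],
    [0,0,0,0,0,0,1],
    [0,0,0,0,0,0,1],
  ],
)

```text
clock: 15.85
ee_pos: [0.5234, 0.2039, 0.0706]
tool_rot: [-0.001, 0.638, 0.77, -0.0]
force: [3.3, 3.2, -8.7]
finger_gap: 0.0237
```

Request:
servo_tool(
  moves=[
    [0,0,0,0,0,0,1],
    [0,0,0,0,0,0,1],
    [0,0,0,0,0,0,1],
    [0,0,0,0,0,0,1],
    [0,0,0,0,0,0,1],
  ],
)

```text
clock: 16.35
ee_pos: [0.5234, 0.2039, 0.0706]
tool_rot: [-0.001, 0.638, 0.77, -0.0]
force: [3.7, 3.9, -8.5]
finger_gap: 0.0235
```

Request:
servo_tool(
  moves=[
    [0,0,0,0,0,0,1],
    [0,0,0,0,0,0,1],
    [0,0,0,0,0,0,1],
    [0,0,0,0,0,0,1],
    [0,0,0,0,0,0,1],
  ],
)

```text
clock: 16.85
ee_pos: [0.5234, 0.2039, 0.0705]
tool_rot: [-0.001, 0.638, 0.77, -0.0]
force: [3.2, 4.8, -8.3]
finger_gap: 0.0235
```

Request:
servo_tool(
  moves=[
    [0,0,0,0,0,0,1],
    [0,0,0,0,0,0,1],
    [0,0,0,0,0,0,1],
    [0,0,0,0,0,0,1],
    [0,0,0,0,0,0,1],
  ],
)

```text
clock: 17.35
ee_pos: [0.5234, 0.2039, 0.0706]
tool_rot: [-0.001, 0.638, 0.77, -0.0]
force: [4.1, 3.5, -8.3]
finger_gap: 0.0232
```

Request:
servo_tool(
  moves=[
    [0,0,0,0,0,0,1],
    [0,0,0,0,0,0,1],
    [0,0,0,0,0,0,1],
    [0,0,0,0,0,0,1],
    [0,0,0,0,0,0,1],
  ],
)

```text
clock: 17.85
ee_pos: [0.5234, 0.2039, 0.0706]
tool_rot: [-0.001, 0.638, 0.77, -0.0]
force: [3.3, 2.7, -7.6]
finger_gap: 0.0234
```

Request:
servo_tool(
  moves=[
    [0,0,0,0,0,0,1],
    [0,0,0,0,0,0,1],
    [0,0,0,0,0,0,1],
    [0,0,0,0,0,0,1],
    [0,0,0,0,0,0,1],
  ],
)

```text
clock: 18.35
ee_pos: [0.5234, 0.2039, 0.0706]
tool_rot: [-0.001, 0.638, 0.77, -0.0]
force: [3.1, 4.0, -8.3]
finger_gap: 0.0236
```

Request:
servo_tool(
  moves=[
    [0,0,0,0,0,0,1],
    [0,0,0,0,0,0,1],
    [0,0,0,0,0,0,1],
    [0,0,0,0,0,0,1],
    [0,0,0,0,0,0,1],
  ],
)

```text
clock: 18.85
ee_pos: [0.5234, 0.2039, 0.0706]
tool_rot: [-0.001, 0.638, 0.77, -0.0]
force: [2.8, 3.7, -7.7]
finger_gap: 0.0234
```

Request:
servo_tool(
  moves=[
    [0,0,0,0,0,0,1],
    [0,0,0,0,0,0,1],
    [0,0,0,0,0,0,1],
    [0,0,0,0,0,0,1],
    [0,0,0,0,0,0,1],
  ],
)

```text
clock: 19.35
ee_pos: [0.5234, 0.2039, 0.0706]
tool_rot: [-0.001, 0.638, 0.77, -0.0]
force: [2.9, 4.1, -8.5]
finger_gap: 0.0236
```

```bash
python3 look.py c
```

```text
19.35 [ 2.95  4.13 -8.51] [ 0.984 -0.593  0.007] 0.023605978914849873 [0.5234 0.2039 0.0706]
```

Request:
servo_tool(
  moves=[
    [0,0,0,0,0,0,1],
    [0,0,0,0,0,0,1],
    [0,0,0,0,0,0,1],
    [0,0,0,0,0,0,1],
    [0,0,0,0,0,0,1],
  ],
)

```text
clock: 19.95
ee_pos: [0.5234, 0.2039, 0.0706]
tool_rot: [-0.001, 0.638, 0.77, -0.0]
force: [3.0, 3.7, -8.6]
finger_gap: 0.0235
```

```bash
python3 look.py d; python3 -c "
import numpy as np,cv2
cv2.imwrite('pics/abcd.png',np.hstack([np.load(f'wr{n}.npy')[80:270,170:340,::-1] for n in 'abcd']))
cv2.imwrite('pics/scd.png',np.load('scd.npy')[:,:,::-1])"
```

```text
19.95 [ 3.03  3.74 -8.61] [ 0.971 -0.666  0.087] 0.02345806697399431 [0.5234 0.2039 0.0706]
```

View pics/abcd.png

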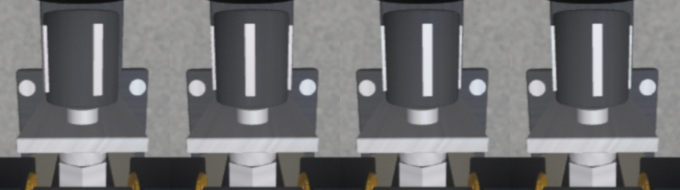

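View pics/scd.png

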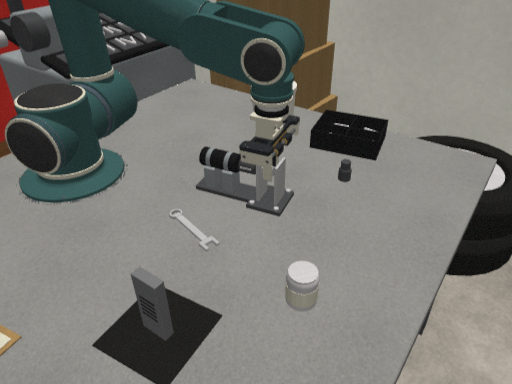

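The marks sit at the same place in the last two frames (0.6 s apart), and the cover, tin, socket and wrench are in place. I'll take one more frame to confirm the stall.

Request:
servo_tool(
  moves=[
    [0,0,0,0,0,0,1],
    [0,0,0,0,0,0,1],
    [0,0,0,0,0,0,1],
    [0,0,0,0,0,0,1],
  ],
)

```text
clock: 20.45
ee_pos: [0.5234, 0.2039, 0.0705]
tool_rot: [-0.001, 0.638, 0.77, -0.0]
force: [3.9, 3.8, -8.2]
finger_gap: 0.0233
```

```bash
python3 look.py e; python3 -c "
import numpy as np
f=lambda n:np.load(f'wr{n}.npy')[100:180,215:290].astype(int)
for a,b in ('ab','cd','de','ce'): print(a,b,abs(f(a)-f(b)).mean().round(2))
g=lambda n:np.load(f'sc{n}.npy').astype(int)
print('scene cover/tin diff',abs(g('a')-g('e'))[250:350,100:330].mean())"
```

```text
20.45 [ 3.92  3.81 -8.25] [ 0.981 -0.61   0.004] 0.023330742163563383 [0.5234 0.2039 0.0705]
a b 41.48
c d 0.9
d e 0.89
c e 0.91
scene cover/tin diff 1.7247246376811594
```

```bash
python3 -c "
from cell import arm
print(arm.job_done())"
```

```text
the job is handed in; nothing more can be done
None
```

I took the cover off, stood it upright on a narrow end on the mat and let go of it. Then I gripped the bolt head in the gap at 50 N and held it until the runner stalled. I handed the job in at 20.6 s, still gripping the head.

**Last checks**
- **Stall:** the spindle marks turned between the first two wrist frames and then stayed still over three frames spanning 1.1 s. The frame difference was 41 while turning and 0.9 when stopped, which is just image noise.
- **Grip:** the finger opening stayed at 23.2–23.8 mm, matching the 24 mm flats. The head did not turn in the frames I viewed, and about 10 N remained on the wrist.
- **Cover and bystanders:** the last scene pictures show the cover standing and the tin, socket and wrench where they were.

**What did not go as planned**
- The first grip on the cover was 7 mm too high, so I redid it before lifting.
- On closing, the grip pulled sideways on the head with about 15 N, so I eased the tool 2 mm to relieve it.
- The rig's heading read 9.9° from the cover, 10.4–11.2° from the plates in the top view and 10.4–11.6° from the wrist view. I used 10.7°.

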